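# Swing out the prop leg of the stock support and lay the tube on it

### The job

Get the work support beside the vice ready: push its yellow folding leg out, gently, until it bears against its stop screw, then pick the square steel tube off the wooden bearers and lay it, without dropping it, down in the cradle of the green block and across the steel head of the swung-out leg, its middle about halfway between the two, leaving the leg against its stop. Leave the oil bottle, the wrench and the mug alone.

Things in the scene. Friction and masses are not known exactly. Their poses are not given: they have to be found in the camera images.
- stand: Green steel work support fixed to the bench: 130 x 130 x 10 mm base plate, block 70 (x) by 60 (y) mm with the cradle on top. Origin: on the bench under the block's middle, z up. The leg's upright hinge axis stands at (0, 55 mm) in its frame. The tube must finally lie along the stand's y, in the cradle and on out over the head of the leg, which then reaches towards +y.
- cradle (a point): Middle of the cradle's floor, 100 mm above the bench, axes as the stand's. The cradle is a channel along y, 60 mm long and 30 mm wide, between two cheeks 18 mm thick that rise to 116 mm above the bench.
- leg_swing (a joint): Angle of the yellow folding leg, rad. 0: folded, pointing along the stand's +x; it grows anticlockwise seen from above; pi/2 points along the stand's +y. Starts at 0 to 0.35. It meets the stop screw somewhere from 1.43 to 1.71, found by feel. The hinge is stiff (0.3 N m; about 2 N at the head moves it) and stays where left; a weak spring keeps it on the stop once there.
- leg_head (a point): Middle of the top of the leg's steel head, 155 mm from the hinge, 100 mm above the bench; x points outward along the leg. Head: 30 mm along the leg, 108 mm across it, underside at 78 mm; an 8 mm lip at each end across the leg rises to 112 mm (92 mm free between). The lips' outer faces, 54 mm either side of the leg's middle, are flat and upright: push there.
- leg: The folding leg (0.7 kg): origin on the hinge axis at bench height, x along the leg to its head, z up. A yellow rail, 18 mm wide, top 72 mm above the bench, runs from the hinge to a 20 mm post under the head.
- stop: Red stop bracket fixed to the bench, 78 mm high; origin at the bench under its middle, axes as the stand's. A screw with a brass tip pokes out along its +x, 63 mm up; the leg's yellow rail bears on it 105 mm from the hinge. How far it pokes out varies by 28 mm and is not given. It is rigid: press gently, under 15 N at the head.
- bar: Loose square steel tube, 300 x 25 x 25 mm, 0.3 to 0.6 kg, lying on the bearers. Origin: middle of its underside; x along its length, z up.
- bearers: Two fixed wooden bearers under the tube, each 45 x 80 mm and 30 mm high, 105 mm either side of the origin along x (165 mm free between them); origin at bench height.
- oil: Blue oil bottle with a red cap, 52 mm across, 130 mm tall; origin under its middle. Leave alone.
- wrench: Steel wrench 170 mm long lying on the bench, origin near its middle. Leave alone.
- mug: White mug, 76 mm across, 85 mm tall; origin under its middle. Leave alone.

How it is judged:
By the outcome, as a careful person would: the job done as asked, in the order asked, and still so for the second after the job is handed in, with the robot touching nothing.
It also fails if it takes over 72 s, if anything falls off the work surface, if the arm or the gripper's body presses on something with over 40 N, if the wrist force passes 120 N, or if a joint passes its speed limit or range.

### The arm

A 7-joint arm with a two-finger parallel gripper is mounted at the origin on the work surface. World frame = base frame: x ahead of the robot, y to its left, z up, the work surface at z = 0. Lengths are in mm, angles in rad, forces in N, time in s.
With the tool pointing down it reaches from about 350 to 900 mm from the base axis. Payload 8.1 kg.
Tool frame: the origin (TCP) lies on the front face of the gripper's body, between the roots of the fingers; the fingertips stand 73 mm ahead of it and the grasp point (between the pads) lies 54 mm ahead of it (hold_point_z is the z of the grasp point in the tool frame, in mm); z points along the fingers, y is the direction in which the jaws open and shut (so a half turn about z gives the same grasp; the last joint's range is limited). The gripper opens to 85 mm and grips with 20 to 120 N. Pads are 22 mm wide; open, the fingers measure 114 mm over their backs; the gripper's body (76 mm by 85 mm) begins 54 mm behind the grasp point. The pads swing forward as they close: fully open they stand 13 mm farther back than shut.
Start: joints at [-1.421, 0.434, 0.025, 1.573, -0.012, 1.134, -0.075], TCP at [156.348, 605.139, 303.923] pointing down, gripper open.
Joint ranges: [-2.62, 2.62], [-0.44, 2.09], [-1.27, 1.32], [0.08, 2.57], [-1.32, 4.46], [0.12, 2], [-2.74, 2.74]. Speed limits (rad/s): [2.22, 2.22, 3.01, 3.01, 3.14, 3.14, 3.14].

### API

Orientations are given as a unit quaternion [x, y, z, w].
In Python, from cell import get_obs, get_image, hand_in, hold_point_z gives the robot as it stands.
- The arm moves only by the tool jog_arm, never from a script. Its argument "plan" is a list of rows, each a list of 3 entries, a list of its own where there are three numbers: the turn, a rotation vector about the tool's x, y, z in degrees, then the shift along the tool's x, y, z in cm, then the closure, from 0 (fully open) to 1 (shut). In form: [[[wx, wy, wz], [tx, ty, tz], hand], ...]. A call has 1 to 12 rows; each row is the pose to reach, as a shift and turn from the pose commanded when the call began, along the tool's axes at that moment; what a row does not reach only later rows make up. A row lasts 1/10 s, in which the tool goes at most 50 mm and 8.59 degrees, less where a joint would pass 70% of its speed; a pose out of reach is approached as far as the arm can. A call with a gripper value outside its range is refused whole. The fingers move at their own pace and stop on an object; the grip force is fixed at half the most. Time passes only in rows, so rows that repeat a pose let the fingers close. It gives the time, the measured TCP pose, the force and the opening at its end, in the units of the state.
- get_obs(): the state, without advancing time (a new reading comes with each control period).
- get_image(name): name is "scene" or "top" or "wrist"; returns a dict with "frame" (480x640x3 uint8, red, green, blue), "mtx" (3x3 intrinsics, pixels), "extrinsics" (4x4, takes a point from camera to world coordinates). Camera axes: x right, y up, looking along -z (the intrinsics and any distortion apply to the point x, -y, -z); pixel columns grow to the right and rows downward; lengths in mm; the calibration is good to about 2 mm. A picture is of the moment at which its call begins. There is no depth.
- hand_in(): hands the job in, once; it reports no verdict.
The state is a dict: "time": time; "q": joint angles; "dq": joint speeds; "effort": joint torques, N m; "position": TCP position; "tool_rot": TCP orientation; "force": force on the tool from outside, world axes, zero at the start; "wrist_torque": the same for the moment, N m; "opening": finger opening in mm.
Only numpy, scipy, OpenCV 4.12 (cv2) and the standard library are available. Lean on these libraries where they do the work, as an engineer would, in place of code of your own. Each camera call takes 0.05 s, during which the arm holds its last target.

## Working session

There is one attempt and no reset: what is moved stays moved. The work goes in short steps, Python scripts to look and compute and a tool call to move; the robot and the scene stay as the last step left them, time stands still between calls to the robot, and variables do not carry over. Pictures are saved under pics/ and viewed, and the job is handed in when it is done.

Besides the shell and the picture viewer there is one more tool, called in YAML: its name, and indented under it one key for each argument. jog_arm: Moves the arm, as the interface text tells. Its arguments: {"type":"object","properties":{"plan":{"type":"array"}},"required":["plan"]}

```bash
ls; mkdir -p pics; python3 - <<'E'
from cell import *
import cv2,numpy as np
print(get_obs(), hold_point_z)
for n in("scene","top"):
    i=get_image(n); cv2.imwrite(f"pics/{n}0.png",i["frame"][:,:,::-1]); print(n,i["mtx"],i["extrinsics"],i.keys())
    np.savez(f"{n}0.npz",**i)
E
```

```text
pics
{'time': 0.0, 'q': array([-1.42062705,  0.43522223,  0.02499622,  1.57408375, -0.01161193,
        1.13398761, -0.07506841]), 'dq': array([ 0.00130892,  0.00017615, -0.00017772, -0.00062826,  0.0008354 ,
        0.00098692, -0.00075099]), 'effort': array([-5.25757005e-04, -6.70466352e+01,  1.02484725e+00, -3.16205549e+01,
        1.55306031e-02,  1.25615898e-02,  4.73395872e-06]), 'position': array([156.26197827, 604.75647666, 303.13176704]), 'tool_rot': array([ 1.26080260e-01,  9.92019739e-01, -7.77327368e-04, -2.80066200e-05]), 'force': array([-0.36816297,  0.11108812,  0.36751602]), 'wrist_torque': array([ 0.02338865, -0.01337949,  0.0215735 ]), 'opening': 85.10017166350839} 53.900000000000006
scene [[585.01237066   0.         312.29907205]
 [  0.         585.01237066 249.28876336]
 [  0.           0.           1.        ]] [[-5.20321142e-01 -5.83549270e-01  6.23487096e-01  1.41250362e+03]
 [ 8.53824053e-01 -3.69022005e-01  3.67161062e-01  4.04026287e+02]
 [ 1.58238882e-02  7.23389942e-01  6.90258354e-01  1.01226484e+03]
 [ 0.00000000e+00  0.00000000e+00  0.00000000e+00  1.00000000e+00]] dict_keys(['frame', 'mtx', 'extrinsics'])
top [[591.60259256   0.         326.20080414]
 [  0.         591.60259256 229.69127505]
 [  0.           0.           1.        ]] [[ 1.43590020e-02  9.80064511e-01 -1.98159969e-01  3.31717186e+02]
 [-9.99788424e-01  1.69918571e-02  1.15924124e-02 -7.02439620e+01]
 [ 1.47284178e-02  1.97951588e-01  9.80101139e-01  1.41104381e+03]
 [ 0.00000000e+00  0.00000000e+00  0.00000000e+00  1.00000000e+00]] dict_keys(['frame', 'mtx', 'extrinsics'])
```

View pics/scene0.png

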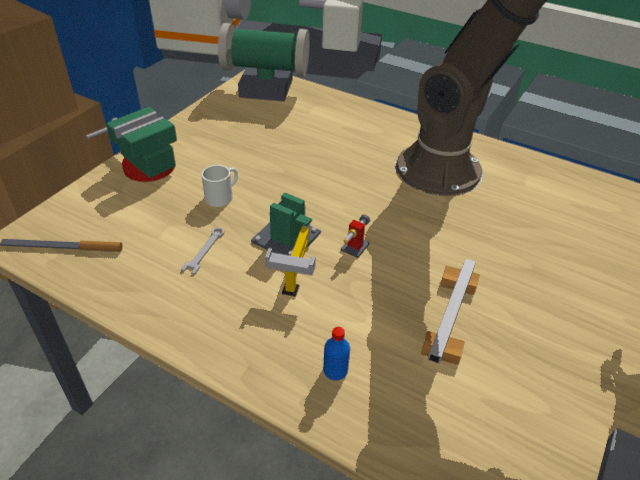

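View pics/top0.png

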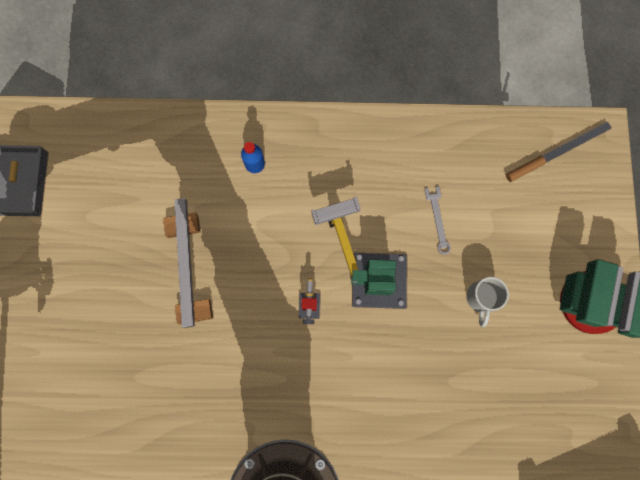

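The top view shows the stand at (380,280), the leg head at (336,210), the stop at (310,303), the tube from (181,200) to (187,325) and the bottle at (254,160). I'll enlarge it to pick points.

```bash
cat > h.py <<'E'
import numpy as np,cv2
def load(n):
    d=np.load(n); return d
def ray(d,u,v,z):
    K=d["mtx"];E=d["extrinsics"]
    c=np.array([(u-K[0,2])/K[0,0],-(v-K[1,2])/K[1,1],-1.])
    w=E[:3,:3]@c;o=E[:3,3]
    return (o+w*(z-o[2])/w[2])
def proj(d,p):
    K=d["mtx"];E=d["extrinsics"]
    c=E[:3,:3].T@(np.array(p)-E[:3,3]); 
    return np.array([K[0,0]*c[0]/-c[2]+K[0,2],K[1,1]*-c[1]/-c[2]+K[1,2]])
E
python3 - <<'E'
import cv2
a=cv2.imread("pics/top0.png")[185:345,290:420]
cv2.imwrite("pics/c1.png",cv2.resize(a,None,fx=3.7,fy=3.7,interpolation=cv2.INTER_CUBIC))
a=cv2.imread("pics/top0.png")[190:340,150:230]
cv2.imwrite("pics/c2.png",cv2.resize(a,None,fx=4,fy=4,interpolation=cv2.INTER_CUBIC))
E
```

```text
(no output)
```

View pics/c1.png

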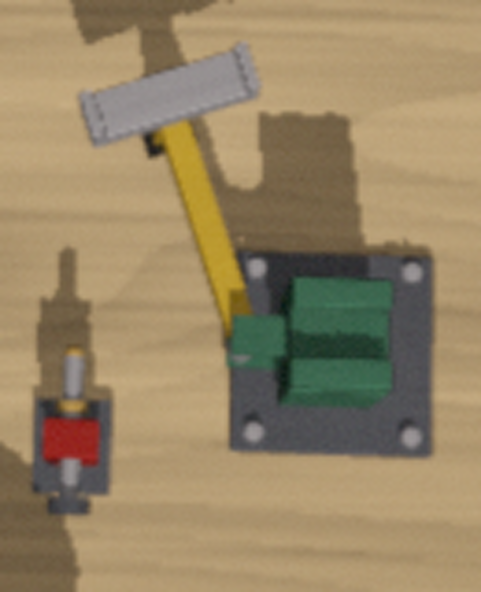

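View pics/c2.png

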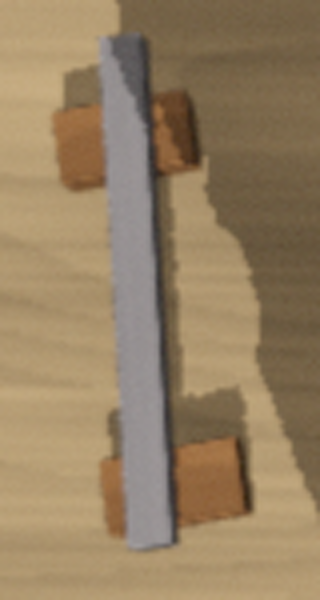

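```bash
python3 - <<'E'
from h import *
d=load("top0.npz")
a=lambda pts,z,s,o:np.array([ray(d,p[0]/s+o[0]-.5+.5/s,p[1]/s+o[1]-.5+.5/s,z) for p in pts])
np.set_printoptions(precision=1,suppress=True)
o=(290,185)
pl=a([(432,256),(430,457),(230,452)],10,3.7,o);print("plate",pl, "mid",(pl[0]+pl[2])/2,np.linalg.norm(pl[0]-pl[1]),np.linalg.norm(pl[2]-pl[1]))
ck=a([(293,279),(391,281),(390,308),(384,361),(388,391)],116,3.7,o);print("cheek",ck)
ck=a([(292,358),(388,364),(393,282),(293,280)],116,3.7,o);print("cheek2",ck)
h=a([(82,95),(242,44),(258,94),(98,144)],112,3.7,o);print("head",h,h.mean(0),np.degrees(np.arctan2(*(h[0]-h[1])[[1,0]])))
b=a([(100,37),(146,36),(177,543),(128,549)],55,4,(150,190));print("bar",b,b.mean(0))
ax=(b[0]+b[1]-b[2]-b[3])/2;print(np.linalg.norm(ax),np.degrees(np.arctan2(ax[1],ax[0])),np.linalg.norm(b[0]-b[1]))
# bearers top z=30 
s=a([(44,395),(99,415),(99,463),(44,463)],78,3.7,o);print("stop",s)
s=a([(74,352),(74,400)],63,3.7,o);print("tip",s)
oil=a([((247+0)*1,147)],130,1,(0,0));print("oilcap",a([(249,147)],130,1,(0,0)), "base",a([(256,166)],20,1,(0,0)))
# hand view scene cross-check
s=load("scene0.npz")
for p in b: print(proj(s,p))
E
python3 - <<'E'
import cv2
a=cv2.imread("pics/scene0.png")
cv2.imwrite("pics/c3.png",cv2.resize(a[180:310,230:390],None,fx=4.5,fy=4.5,interpolation=cv2.INTER_CUBIC))
cv2.imwrite("pics/c4.png",cv2.resize(a[250:370,410:490],None,fx=4.5,fy=4.5,interpolation=cv2.INTER_CUBIC))
E
```

```text
plate [[ 559.2 -280.2   10. ]
 [ 429.5 -277.3   10. ]
 [ 430.7 -149.8   10. ]] mid [ 495. -215.   10.] 129.7093398687759 127.55839251388907
cheek [[ 526.7 -180.9  116. ]
 [ 526.4 -239.6  116. ]
 [ 510.2 -238.8  116. ]
 [ 478.4 -235.   116. ]
 [ 460.6 -237.2  116. ]]
cheek2 [[ 479.3 -180.3  116. ]
 [ 476.6 -237.3  116. ]
 [ 525.9 -240.8  116. ]
 [ 526.1 -180.9  116. ]]
head [[ 638.4  -52.5  112. ]
 [ 672.2 -149.9  112. ]
 [ 640.9 -159.8  112. ]
 [ 608.   -62.8  112. ]] [ 639.9 -106.3  112. ] 109.15982499153338
bar [[673.7 271.6  55. ]
 [674.8 244.7  55. ]
 [380.4 209.2  55. ]
 [376.6 236.6  55. ]] [526.4 240.5  55. ]
297.85056986167723 6.79564487807546 26.962422984208526
stop [[458.6 -32.5  78. ]
 [447.  -66.2  78. ]
 [418.1 -66.7  78. ]
 [417.6 -33.5  78. ]]
tip [[486.9 -50.   63. ]
 [457.3 -50.6  63. ]]
oilcap [[779.1  92.5 130. ]] base [[769.   87.4  20. ]]
[440.4 355.5]
[427.7 350.1]
[463.5 257.1]
[475.2 260.5]
```

View pics/c3.png

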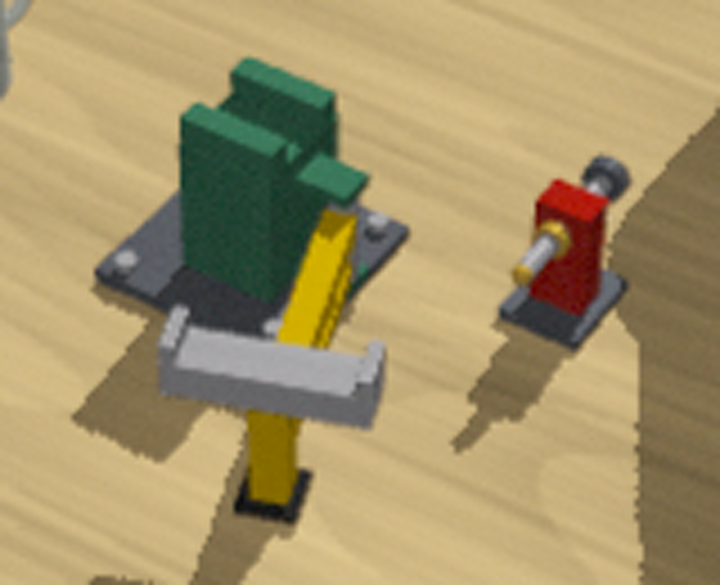

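View pics/c4.png

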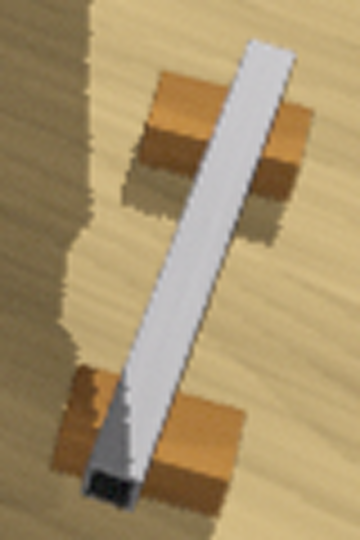

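```bash
cat >> h.py <<'E'
from scipy.spatial.transform import Rotation as Ro
def Rt(psi):
    a,b=np.cos(np.radians(psi)),np.sin(np.radians(psi))
    return np.array([[-b,a,0],[a,b,0],[0,0,-1.]])
def go(p,psi,p0=None,R0=None):
    from cell import get_obs
    if p0 is None:
        s=get_obs();p0=s["position"];R0=Ro.from_quat(s["tool_rot"]).as_matrix()
    t=R0.T@(np.array(p)-p0)/10
    w=Ro.from_matrix(R0.T@Rt(psi)).as_rotvec(degrees=True)
    print("turn",np.round(w,1),"shift cm",np.round(t,2))
E
python3 - <<'E'
from h import *
go([670.5,-190.9,300],19)
go([670.5,-190.9,160],19)
E
```

```text
turn [-0.1  0.  56.5] shift cm [-69.69 -64.17   0.42]
turn [-0.1  0.  56.5] shift cm [-69.69 -64.15  14.42]
```

jog_arm:
  plan:
    - [[0,0,28],[-35,-32,0.2],0]
    - [[0,0,28],[-35,-32,0.2],0]
    - [[0,0,28],[-35,-32,0.2],0]
    - [[0,0,28],[-35,-32,0.2],0]
    - [[0,0,28],[-35,-32,0.2],0.5]
    - [[0,0,28],[-35,-32,0.2],1]
    - [[0,0,28],[-35,-32,0.2],1]
    - [[0,0,28],[-35,-32,0.2],1]
    - [[0,0,28],[-35,-32,0.2],1]
    - [[0,0,28],[-35,-32,0.2],1]
    - [[0,0,28],[-35,-32,0.2],1]
    - [[0,0,28],[-35,-32,0.2],1]

```text
time: 1.3
position: [415.0, 207.6, 301.7]
tool_rot: [0.363, 0.932, -0.0, -0.0]
force: [0.1, 0.4, -0.2]
opening: 0.1
```

```bash
python3 - <<'E'
from h import *
from cell import *
go([670.5,-190.9,300],19);s=get_obs();print(s["q"],s["force"])
E
```

```text
turn [-0.  -0.  28.4] shift cm [-45.77 -12.07   0.16]
[-0.87215409  0.17023452  0.34202774  1.97243712 -0.06746987  1.01007594
  0.32923377] [ 0.14745794  0.43086995 -0.18670523]
```

jog_arm:
  plan:
    - [[0,0,28.4],[-45.8,-12.1,0],1]
    - [[0,0,28.4],[-45.8,-12.1,0],1]
    - [[0,0,28.4],[-45.8,-12.1,0],1]
    - [[0,0,28.4],[-45.8,-12.1,0],1]
    - [[0,0,28.4],[-45.8,-12.1,0],1]
    - [[0,0,28.4],[-45.8,-12.1,0],1]
    - [[0,0,28.4],[-45.8,-12.1,0],1]
    - [[0,0,28.4],[-45.8,-12.1,0],1]
    - [[0,0,28.4],[-45.8,-12.1,0],1]
    - [[0,0,28.4],[-45.8,-12.1,0],1]
    - [[0,0,28.4],[-45.8,-12.1,0],1]
    - [[0,0,28.4],[-45.8,-12.1,0],1]

```text
time: 2.5
position: [671.4, -189.1, 300.9]
tool_rot: [0.579, 0.815, 0.0, -0.001]
force: [-0.3, 0.9, -0.7]
opening: -0.4
```

```bash
python3 - <<'E'
from h import *
from cell import *
go([670.5,-190.9,160],19);s=get_obs();print(s["q"],s["position"])
for n in("wrist","scene"):
    i=get_image(n); cv2.imwrite(f"pics/{n}1.png",i["frame"][:,:,::-1]); np.savez(f"{n}1.npz",**i)
E
```

```text
turn [-0.1 -0.1  0.2] shift cm [-0.17 -0.14 14.09]
[-0.12533671  0.59748524  0.55175267  1.4054468  -0.31910501  1.22944353
  0.79095469] [ 671.43995218 -189.07088965  300.8659376 ]
```

View pics/wrist1.png

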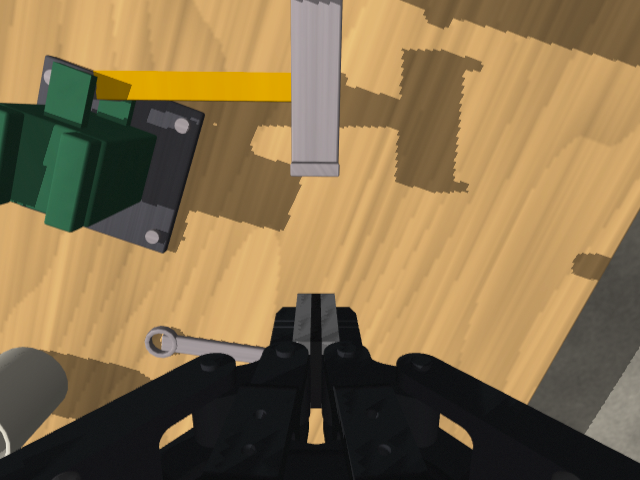

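View pics/scene1.png

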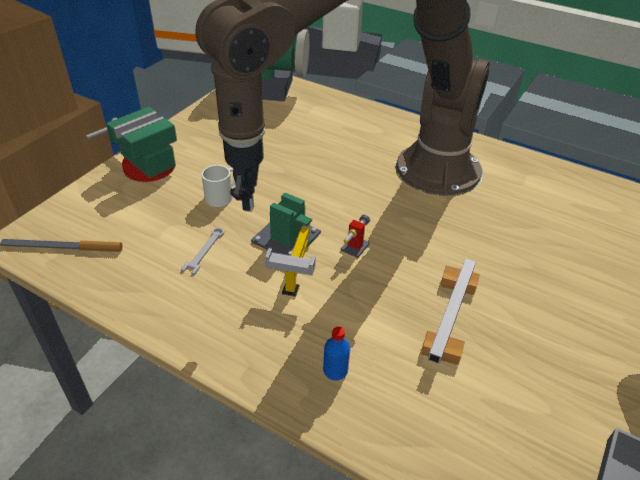

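jog_arm:
  plan:
    - [[0,0,0],[-0.1,-0.1,4],1]
    - [[0,0,0],[-0.1,-0.1,8],1]
    - [[0,0,0],[-0.1,-0.1,11],1]
    - [[0,0,0],[-0.1,-0.1,13.5],1]
    - [[0,0,0],[-0.1,-0.1,14],1]
    - [[0,0,0],[-0.1,-0.1,14],1]
    - [[0,0,0],[-0.1,-0.1,14],1]

```text
time: 3.3
position: [671.4, -191.6, 163.7]
tool_rot: [0.58, 0.815, 0.001, 0.001]
force: [0.2, -0.5, 1.1]
opening: 0.2
```

```bash
cat >> h.py <<'E'
H=np.array([494.7,-156.])
def arc(th,lx,ly,z,p0,R0):
    "tool pose touching: leg angle th(world deg), tool centre at leg coords lx,ly"
    t=np.radians(th);u=np.array([np.cos(t),np.sin(t)]);n=np.array([-u[1],u[0]])
    p=H+lx*u+ly*n
    go([p[0],p[1],z],th,p0,R0)
E
python3 - <<'E'
from h import *
from cell import *
s=get_obs();p=s["position"];R=Ro.from_quat(s["tool_rot"]).as_matrix()
d=p[:2]-H;t=np.radians(19);print(p,s["force"],d@[np.cos(t),np.sin(t)],d@[-np.sin(t),np.cos(t)],s["wrist_torque"])
print(Ro.from_matrix(R.T@Rt(19)).as_rotvec(degrees=True))
for th in range(19,90,6):arc(th,155,-66,p[2],p,R)
E
```

```text
[ 671.36911626 -191.63611346  163.69502819] [ 0.24603971 -0.47066934  1.13239541] 155.44194747099996 -91.21244536857873 [-0.00896734  0.01872828  0.00570718]
[0.11919714 0.0590757  0.16339763]
turn [0.1 0.1 0.2] shift cm [ 2.52 -0.04 -0.  ]
turn [ 0.1  0.1 -5.8] shift cm [ 4.18  0.57 -0.  ]
turn [  0.1   0.1 -11.8] shift cm [ 5.89  1.01 -0.  ]
turn [  0.1   0.1 -17.8] shift cm [ 7.63  1.26 -0.01]
turn [  0.1   0.1 -23.8] shift cm [ 9.39  1.33 -0.01]
turn [  0.1   0.1 -29.8] shift cm [ 1.115e+01  1.210e+00 -1.000e-02]
turn [  0.1   0.1 -35.8] shift cm [ 1.289e+01  9.100e-01 -1.000e-02]
turn [  0.1   0.1 -41.8] shift cm [ 1.459e+01  4.300e-01 -1.000e-02]
turn [  0.1   0.1 -47.8] shift cm [16.22 -0.22 -0.02]
turn [  0.1   0.1 -53.8] shift cm [17.78 -1.04 -0.02]
turn [  0.1   0.1 -59.8] shift cm [19.25 -2.02 -0.02]
turn [  0.1   0.1 -65.8] shift cm [20.61 -3.15 -0.03]
```

jog_arm:
  plan:
    - [[0,0,0],[1.0,0,0],1]
    - [[0,0,0],[1.8,0,0],1]
    - [[0,0,0],[2.2,0,0],1]
    - [[0,0,0],[2.5,0,0],1]
    - [[0,0,-3],[3.35,0.3,0],1]
    - [[0,0,-6],[4.2,0.55,0],1]
    - [[0,0,-9],[5.0,0.8,0],1]
    - [[0,0,-12],[5.9,1.0,0],1]
    - [[0,0,-15],[6.75,1.15,0],1]
    - [[0,0,-18],[7.6,1.25,0],1]
    - [[0,0,-21],[8.5,1.3,0],1]
    - [[0,0,-24],[9.4,1.3,0],1]

```text
time: 4.5
position: [652.8, -98.9, 162.4]
tool_rot: [0.397, 0.918, 0.0, 0.001]
force: [2.7, -0.6, 0.2]
opening: 0.1
```

```bash
python3 - <<'E'
from h import *
from cell import *
s=get_obs();p=s["position"];R=Ro.from_quat(s["tool_rot"]).as_matrix()
print(p,s["force"],s["wrist_torque"])
i=get_image("wrist"); cv2.imwrite(f"pics/wrist2.png",i["frame"][:,:,::-1])
th=43
for t in range(43,90,3):arc(t,155,-66,p[2],p,R)
E
```

```text
[652.78203589 -98.92872911 162.40491335] [ 2.68840281 -0.57759194  0.15058896] [-0.11040936 -0.54946515 -0.02904917]
turn [0.1 0.1 0.2] shift cm [0.01 0.05 0.  ]
turn [ 0.1  0.1 -2.8] shift cm [ 0.83  0.37 -0.  ]
turn [ 0.1  0.1 -5.8] shift cm [ 1.66  0.66 -0.  ]
turn [ 0.1  0.1 -8.8] shift cm [ 2.51  0.9  -0.  ]
turn [  0.1   0.1 -11.8] shift cm [ 3.37  1.09 -0.01]
turn [  0.1   0.1 -14.8] shift cm [ 4.24  1.24 -0.01]
turn [  0.    0.1 -17.8] shift cm [ 5.11  1.35 -0.01]
turn [  0.    0.1 -20.8] shift cm [ 5.99  1.41 -0.01]
turn [  0.    0.1 -23.8] shift cm [ 6.88  1.42 -0.01]
turn [  0.    0.1 -26.8] shift cm [ 7.76  1.38 -0.01]
turn [  0.    0.1 -29.8] shift cm [ 8.64  1.3  -0.02]
turn [  0.    0.1 -32.8] shift cm [ 9.51  1.18 -0.02]
turn [  0.    0.1 -35.8] shift cm [10.37  1.01 -0.02]
turn [  0.    0.1 -38.8] shift cm [11.23  0.79 -0.02]
turn [  0.    0.1 -41.8] shift cm [12.07  0.53 -0.02]
turn [  0.    0.1 -44.8] shift cm [12.9   0.22 -0.02]
```

View pics/wrist2.png

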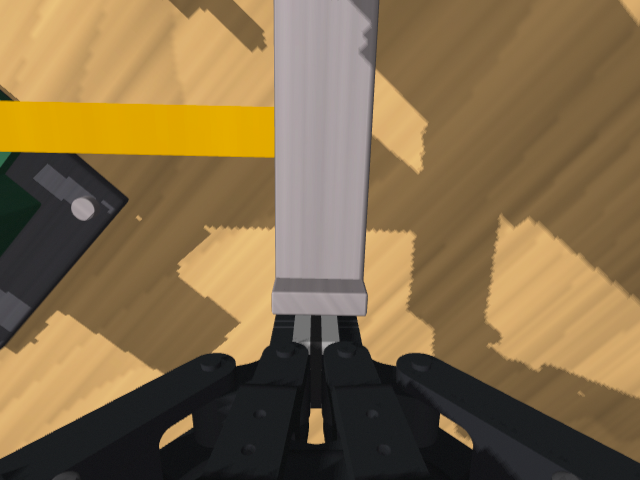

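The wrist view shows the fingers square against the lip (272–367, row 315), with the leg moving at about 2.7 N. I'll continue the arc.

jog_arm:
  plan:
    - [[0,0,-3],[0.8,0.35,0],1]
    - [[0,0,-6],[1.65,0.65,0],1]
    - [[0,0,-9],[2.5,0.9,0],1]
    - [[0,0,-12],[3.35,1.1,0],1]
    - [[0,0,-15],[4.2,1.25,0],1]
    - [[0,0,-18],[5.1,1.35,0],1]
    - [[0,0,-21],[6.0,1.4,0],1]
    - [[0,0,-24],[6.9,1.4,0],1]
    - [[0,0,-27],[7.75,1.4,0],1]
    - [[0,0,-29],[8.35,1.3,0],1]
    - [[0,0,-31],[8.95,1.25,0],1]
    - [[0,0,-33],[9.5,1.2,0],1]

```text
time: 5.75
position: [595.9, -21.6, 162.1]
tool_rot: [0.12, 0.993, -0.0, 0.0]
force: [1.8, -1.8, 1.3]
opening: -0.2
```

```bash
python3 - <<'E'
from h import *
from cell import *
s=get_obs();p=s["position"];R=Ro.from_quat(s["tool_rot"]).as_matrix()
print(p,s["force"],s["wrist_torque"],s["q"])
d=p[:2]-H
for th in (75,76,77):
  t=np.radians(th);print(d@[np.cos(t),np.sin(t)],d@[-np.sin(t),np.cos(t)],Ro.from_matrix(R.T@Rt(th)).as_rotvec(degrees=True))
for t in np.arange(76,100,1):arc(t,155,-66,p[2],p,R)
E
```

```text
[595.85699021 -21.56204881 162.11947752] [ 1.75131692 -1.82400478  1.2707188 ] [-0.10297203 -0.277591   -0.03446806] [-0.21471619  0.54182415  0.23094815  1.81342987 -0.16426252  0.80434014
  1.42832777]
156.0384446968205 -62.915047198194806 [-0.0048478   0.0358357   1.19459149]
154.91666031118024 -65.62871128846113 [-0.00516024  0.0357914   0.19459153]
153.74768681009778 -68.32238423750943 [-0.00547242  0.03574529 -0.80540844]
turn [-0.   0.   0.2] shift cm [-0.04  0.01  0.  ]
turn [-0.   0.  -0.8] shift cm [ 0.23  0.12 -0.  ]
turn [-0.   0.  -1.8] shift cm [ 0.51  0.23 -0.  ]
turn [-0.   0.  -2.8] shift cm [ 0.78  0.34 -0.  ]
turn [-0.   0.  -3.8] shift cm [ 1.06  0.43 -0.  ]
turn [-0.   0.  -4.8] shift cm [ 1.34  0.53 -0.  ]
turn [-0.   0.  -5.8] shift cm [ 1.62  0.62 -0.  ]
turn [-0.   0.  -6.8] shift cm [ 1.9  0.7 -0. ]
turn [-0.   0.  -7.8] shift cm [ 2.18  0.78 -0.  ]
turn [-0.   0.  -8.8] shift cm [ 2.47  0.86 -0.  ]
turn [-0.   0.  -9.8] shift cm [ 2.75  0.93 -0.  ]
turn [ -0.    0.  -10.8] shift cm [ 3.04  0.99 -0.  ]
turn [ -0.    0.  -11.8] shift cm [ 3.33  1.05 -0.  ]
turn [ -0.    0.  -12.8] shift cm [ 3.62  1.11 -0.  ]
turn [ -0.    0.  -13.8] shift cm [ 3.9   1.16 -0.  ]
turn [ -0.    0.  -14.8] shift cm [ 4.2  1.2 -0. ]
turn [ -0.    0.  -15.8] shift cm [ 4.49  1.24 -0.  ]
turn [ -0.    0.  -16.8] shift cm [ 4.78  1.28 -0.  ]
turn [ -0.    0.  -17.8] shift cm [ 5.07  1.31 -0.  ]
turn [ -0.    0.  -18.8] shift cm [ 5.36  1.33 -0.  ]
turn [ -0.    0.  -19.8] shift cm [ 5.66  1.35 -0.  ]
turn [ -0.    0.  -20.8] shift cm [ 5.95  1.36 -0.  ]
turn [ -0.    0.  -21.8] shift cm [ 6.25  1.37 -0.  ]
turn [ -0.    0.  -22.8] shift cm [ 6.54  1.38 -0.  ]
```

jog_arm:
  plan:
    - [[0,0,-1],[0.25,0.1,0],1]
    - [[0,0,-2],[0.55,0.25,0],1]
    - [[0,0,-3],[0.8,0.35,0],1]
    - [[0,0,-4],[1.05,0.45,0],1]
    - [[0,0,-5],[1.35,0.55,0],1]
    - [[0,0,-6],[1.65,0.6,0],1]
    - [[0,0,-7],[1.9,0.7,0],1]
    - [[0,0,-8],[2.2,0.8,0],1]
    - [[0,0,-9],[2.5,0.85,0],1]

```text
time: 6.65
position: [573.4, -7.0, 161.9]
tool_rot: [0.042, 0.999, 0.0, -0.0]
force: [1.6, 0.6, -0.8]
opening: -0.1
```

```bash
python3 - <<'E'
from h import *
from cell import *
s=get_obs();p=s["position"];R=Ro.from_quat(s["tool_rot"]).as_matrix()
print(p,s["force"],s["wrist_torque"])
i=get_image("scene"); cv2.imwrite(f"pics/s3.png",cv2.resize(i["frame"][180:310,250:410,::-1],None,fx=4.5,fy=4.5))
for t in np.arange(85,97,1):arc(t,155,-66,p[2],p,R)
E
```

```text
[573.43914075  -7.00725471 161.85690971] [ 1.61035049  0.5696172  -0.79279604] [ 0.08993072 -0.3936025  -0.01982868]
turn [ 0.  -0.   0.2] shift cm [-0.05 -0.03 -0.  ]
turn [ 0.  -0.  -0.8] shift cm [0.22 0.08 0.  ]
turn [ 0.  -0.  -1.8] shift cm [0.49 0.19 0.  ]
turn [ 0.  -0.  -2.8] shift cm [0.76 0.3  0.  ]
turn [ 0.  -0.  -3.8] shift cm [1.04 0.4  0.  ]
turn [ 0.  -0.  -4.8] shift cm [1.32 0.49 0.  ]
turn [ 0.  -0.  -5.8] shift cm [1.6  0.58 0.  ]
turn [ 0.  -0.  -6.8] shift cm [1.88 0.67 0.  ]
turn [ 0.  -0.  -7.8] shift cm [2.16 0.75 0.  ]
turn [ 0.  -0.  -8.8] shift cm [2.45 0.82 0.  ]
turn [ 0.  -0.  -9.8] shift cm [2.73 0.89 0.  ]
turn [  0.   -0.  -10.8] shift cm [3.02 0.96 0.  ]
```

View pics/s3.png

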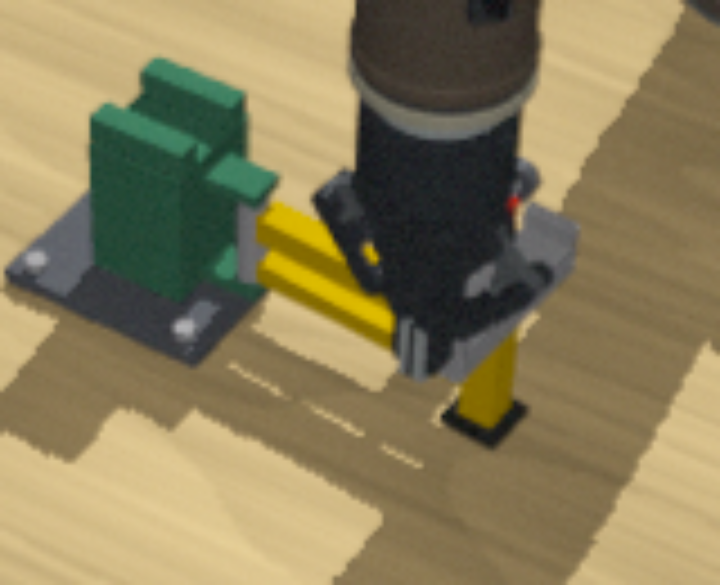

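The scene view shows the fingers on the lip and the leg nearly out. I'll creep forward now.

jog_arm:
  plan:
    - [[0,0,-0.5],[0.15,0.05,0],1]
    - [[0,0,-1],[0.3,0.1,0],1]
    - [[0,0,-1.5],[0.45,0.15,0],1]
    - [[0,0,-2],[0.55,0.2,0],1]
    - [[0,0,-2.5],[0.7,0.25,0],1]
    - [[0,0,-2.5],[0.7,0.25,0],1]

```text
time: 7.3
position: [566.7, -4.0, 161.9]
tool_rot: [0.021, 1.0, 0.0, -0.0]
force: [0.5, 0.6, 0.8]
opening: 0.1
```

jog_arm:
  plan:
    - [[0,0,-0.5],[0.13,0.05,0],1]
    - [[0,0,-1],[0.27,0.1,0],1]
    - [[0,0,-1],[0.27,0.1,0],1]

```text
time: 7.6
position: [565.4, -3.4, 162.1]
tool_rot: [0.012, 1.0, -0.0, 0.001]
force: [7.2, -0.4, -4.3]
opening: 0.3
```

jog_arm:
  plan:
    - [[0,0,0],[0.05,0,0],1]
    - [[0,0,0],[0.05,0,0],1]

```text
time: 7.8
position: [565.3, -3.4, 162.2]
tool_rot: [0.012, 1.0, -0.0, 0.002]
force: [7.7, -0.2, -5.2]
opening: 0.2
```

```bash
python3 - <<'E'
from h import *
from cell import *
s=get_obs();p=s["position"];R=Ro.from_quat(s["tool_rot"]).as_matrix()
print(p,s["force"],s["wrist_torque"])
i=get_image("top"); np.savez("top4.npz",**i);cv2.imwrite(f"pics/t4.png",cv2.resize(i["frame"][185:345,270:420,::-1],None,fx=3.7,fy=3.7))
E
```

```text
[565.34560088  -3.42858085 162.18428762] [ 7.74884687 -0.19354662 -5.19089146] [-0.12883653 -1.76565996 -0.05813824]
```

View pics/t4.png

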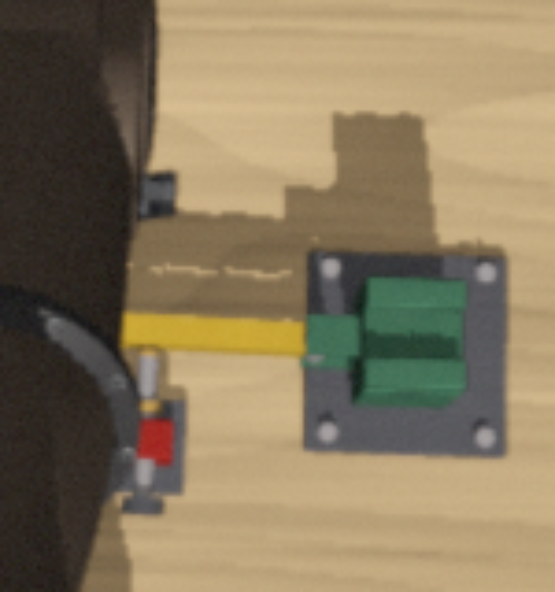

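The rail is bearing on the screw tip at (149,348), and the force rises without the tool moving. The leg is on its stop, so I'll back off.

jog_arm:
  plan:
    - [[0,0,0],[-0.5,0,0],1]
    - [[0,0,0],[-1.5,0,0],1]
    - [[0,0,0],[-4,0,0],1]
    - [[0,0,0],[-5,0,-3],1]
    - [[0,0,0],[-5,0,-7],1]
    - [[0,0,0],[-5,0,-11],0.5]
    - [[0,0,0],[-5,0,-14],0]
    - [[0,0,0],[-5,0,-14],0]

```text
time: 8.65
position: [615.8, -4.5, 306.6]
tool_rot: [0.012, 1.0, 0.0, 0.003]
force: [0.9, -0.8, -0.7]
opening: 43.2
```

```bash
python3 - <<'E'
from h import *
from cell import *
s=get_obs();print(s["position"],s["q"])
i=get_image("wrist"); np.savez("w5.npz",**i);cv2.imwrite(f"pics/w5.png",i["frame"][:,:,::-1])
go([526.4,240.5,290],96.8)
go([526.4,240.5,97],96.8)
E
```

```text
[615.75123276  -4.50073247 306.57801085] [-0.22280178  0.41461592  0.20536071  1.61036295 -0.09169425  1.11911161
  1.55156658]
turn [ 0.   0.2 -8.2] shift cm [ 9.44 24.27  1.38]
turn [ 0.   0.2 -8.2] shift cm [ 9.5  24.26 20.68]
```

View pics/w5.png

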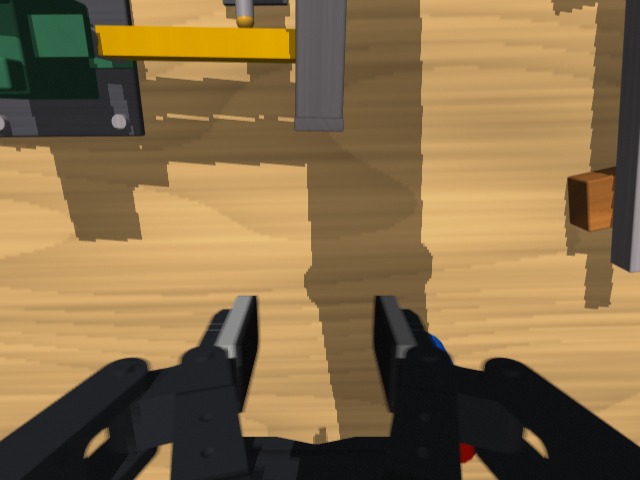

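The leg is staying on the tip at (245,22). Next I'll move over the tube.

jog_arm:
  plan:
    - [[0,0,-8.2],[9.4,24.3,1.4],0]
    - [[0,0,-8.2],[9.4,24.3,1.4],0]
    - [[0,0,-8.2],[9.4,24.3,1.4],0]
    - [[0,0,-8.2],[9.4,24.3,1.4],0]
    - [[0,0,-8.2],[9.4,24.3,1.4],0]
    - [[0,0,-8.2],[9.4,24.3,1.4],0]
    - [[0,0,-8.2],[9.4,24.3,1.4],0]
    - [[0,0,-8.2],[9.4,24.3,1.4],0]
    - [[0,0,-8.2],[9.4,24.3,1.4],0]

```text
time: 9.6
position: [526.5, 238.6, 287.6]
tool_rot: [-0.058, 0.998, -0.001, -0.0]
force: [-0.3, 0.5, -0.1]
opening: 85.5
```

```bash
python3 - <<'E'
from h import *
from cell import *
s=get_obs();print(s["position"],s["opening"])
i=get_image("wrist"); np.savez("w6.npz",**i);cv2.imwrite(f"pics/w6.png",i["frame"][:,:,::-1])
i=get_image("top"); np.savez("t6.npz",**i);cv2.imwrite(f"pics/t6.png",cv2.resize(i["frame"][185:345,270:420,::-1],None,fx=3.7,fy=3.7,interpolation=cv2.INTER_CUBIC))
E
```

```text
[526.53482899 238.6094963  287.56495358] 85.52100469244408
```

View pics/w6.png

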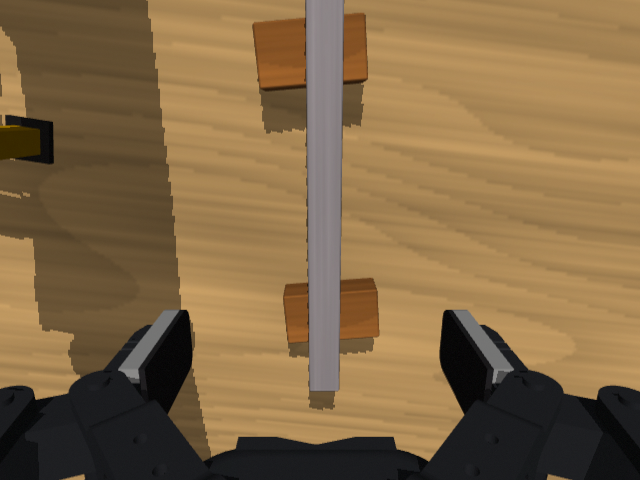

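View pics/t6.png

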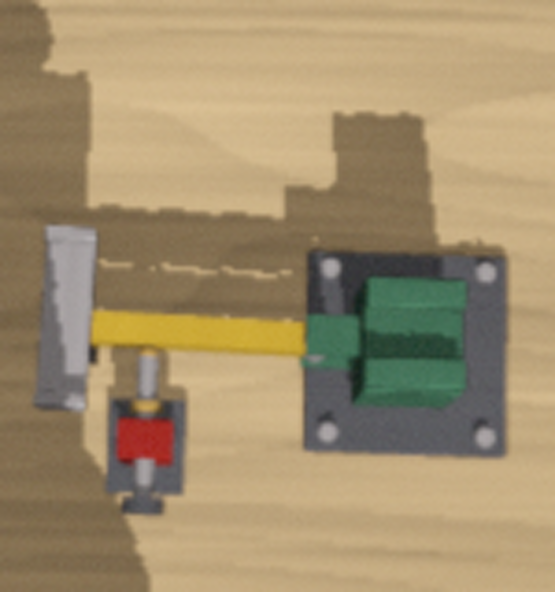

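```bash
python3 - <<'E'
from h import *
np.set_printoptions(precision=1,suppress=True)
d=load("w6.npz")
for u,v in((306,5),(343,5),(309,389),(339,389),(324,389)):print(ray(d,u,v,55))
print(d["mtx"],d["extrinsics"])
t=load("t6.npz");a=lambda pts,z:np.array([ray(t,p[0]/3.7+270-.4,p[1]/3.7+185-.4,z) for p in pts])
h=a([(47,226),(97,230),(84,409),(36,404)],112);print(h,h.mean(0))
print("tip",a([(149,349)],63), "cheek",a([(367,279),(466,281),(357,400),(463,402),(360,358),(463,365),(466,308)],116))
print("plate",a([(308,250),(506,256),(506,457),(304,452)],10))
s=load("scene0.npz")
for p in ((303,0),):pass
E
```

```text
[387.1 217.2  55. ]
[384.4 240.8  55. ]
[672.5 251.   55. ]
[669.6 275.9  55. ]
[671.1 263.5  55. ]
[[422.8   0.  315.6]
 [  0.  422.8 239.1]
 [  0.    0.    1. ]] [[ -0.1  -1.   -0.3 454.2]
 [  1.   -0.1  -0.  231.6]
 [ -0.   -0.3   1.  358.7]
 [  0.    0.    0.    1. ]]
[[556.4  11.6 112. ]
 [554.4 -18.5 112. ]
 [446.9 -13.5 112. ]
 [449.4  15.  112. ]] [501.8  -1.4 112. ]
tip [[488.8 -50.5  63. ]] cheek [[ 526.8 -180.8  116. ]
 [ 526.5 -240.1  116. ]
 [ 454.4 -174.9  116. ]
 [ 454.2 -237.7  116. ]
 [ 479.3 -176.6  116. ]
 [ 476.1 -237.9  116. ]
 [ 510.3 -239.9  116. ]]
plate [[ 561.1 -151.5   10. ]
 [ 559.3 -280.1   10. ]
 [ 429.6 -278.5   10. ]
 [ 430.8 -149.7   10. ]]
```

The tube runs straight up the wrist view, with its near end at (324,390). It sits about 9 px right of the jaw middle, so I'll shift +6 mm along tool y and then descend.

jog_arm:
  plan:
    - [[0,0,-0.1],[0.1,0.5,4],0]
    - [[0,0,-0.1],[0.1,0.5,8],0]
    - [[0,0,-0.1],[0.1,0.5,12],0]
    - [[0,0,-0.1],[0.1,0.5,15],0]
    - [[0,0,-0.1],[0.1,0.5,17.5],0]
    - [[0,0,-0.1],[0.1,0.5,18.8],0]
    - [[0,0,-0.1],[0.1,0.5,18.8],0]
    - [[0,0,-0.1],[0.1,0.5,18.8],0]

```text
time: 10.5
position: [524.7, 245.7, 100.7]
tool_rot: [-0.06, 0.998, 0.0, 0.0]
force: [0.2, -0.2, 0.4]
opening: 85.3
```

```bash
python3 - <<'E'
from h import *
from cell import *
s=get_obs();print(s["position"],s["force"])
i=get_image("wrist"); np.savez("w7.npz",**i);cv2.imwrite(f"pics/w7.png",i["frame"][:,:,::-1])
E
```

```text
[524.7400252  245.65027602 100.74217992] [ 0.2337702  -0.17500909  0.41027125]
```

View pics/w7.png

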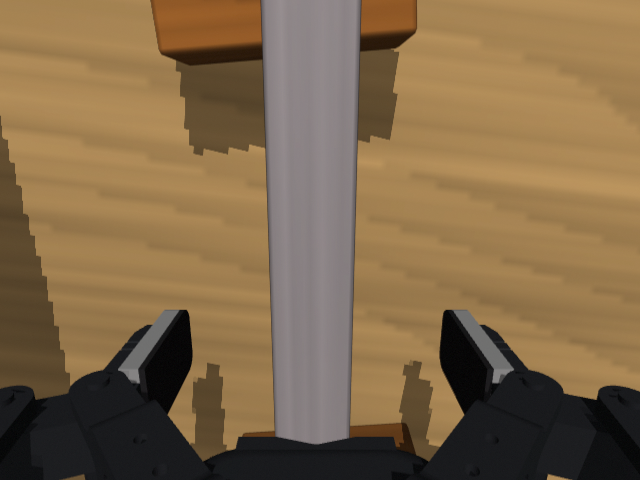

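The tube is centred between the jaws (columns 265–358), so I'll grip it.

jog_arm:
  plan:
    - [[0,0,0],[0,0,0],0.4]
    - [[0,0,0],[0,0,0],0.6]
    - [[0,0,0],[0,0,0],0.8]
    - [[0,0,0],[0,0,0],1]
    - [[0,0,0],[0,0,0],1]
    - [[0,0,0],[0,0,0],1]
    - [[0,0,0],[0,0,0],1]
    - [[0,0,0],[0,0,0],1]

```text
time: 11.35
position: [524.3, 245.8, 100.4]
tool_rot: [-0.06, 0.998, 0.0, 0.0]
force: [-0.3, -0.8, 5.6]
opening: 23.8
```

jog_arm:
  plan:
    - [[0,0,0],[0,0,-0.5],1]
    - [[0,0,0],[0,0,-1.5],1]
    - [[0,0,0],[0,0,-3],1]
    - [[0,0,0],[0,0,-5],1]
    - [[0,0,0],[0,0,-8],1]
    - [[0,0,0],[0,0,-11],1]
    - [[0,0,0],[0,0,-14],1]
    - [[0,0,0],[0,0,-16],1]
    - [[0,0,0],[0,0,-16],1]

```text
time: 12.25
position: [525.1, 246.4, 263.2]
tool_rot: [-0.06, 0.998, 0.001, 0.002]
force: [1.2, 1.2, -4.7]
opening: 24.1
```

```bash
python3 - <<'E'
from h import *
from cell import *
s=get_obs();print(s["position"],s["force"],s["wrist_torque"],s["opening"],s["q"])
i=get_image("wrist"); np.savez("w8.npz",**i);cv2.imwrite(f"pics/w8.png",i["frame"][:,:,::-1])
i=get_image("scene"); np.savez("s8.npz",**i);cv2.imwrite(f"pics/s8.png",i["frame"][:,:,::-1])
go([495.3,-106,s["position"][2]],-0.7)
E
```

```text
[525.10488068 246.36416142 263.18189425] [ 1.18358479  1.22354712 -4.74601885] [ 0.00826188 -0.0580913   0.03097137] 24.086732084853395 [-0.59717186  0.39517014  0.09082076  1.74778247 -0.04184321  0.99512238
  1.20062156]
turn [-0.  -0.  97.6] shift cm [  7.05 -34.57  -0.36]
```

View pics/w8.png

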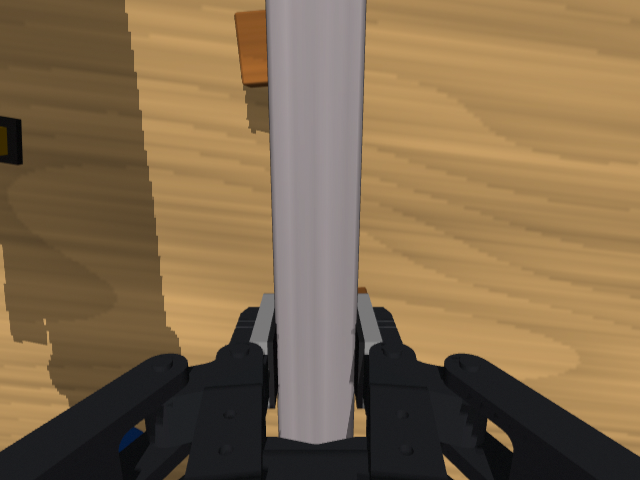

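View pics/s8.png

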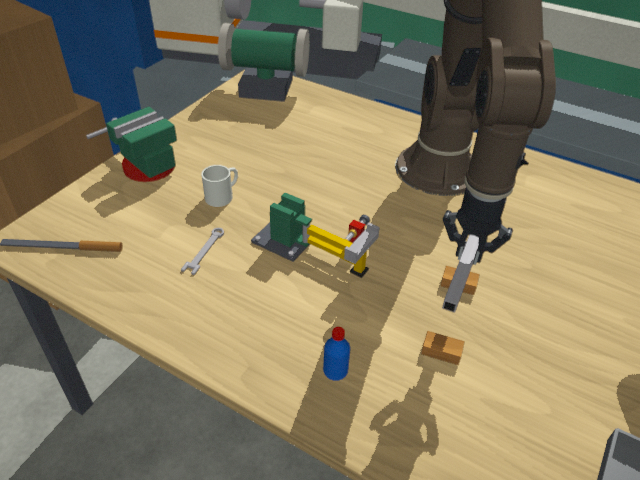

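The tube is held at a 24 mm opening, level and square in the hand. Next I'll go where the wrist camera sees the cradle beside the tube.

```bash
python3 - <<'E'
from h import *
go([575,-120,265],96.8)
E
```

```text
turn [ 0.  -0.   0.1] shift cm [ -0.69 -36.92  -0.54]
```

jog_arm:
  plan:
    - [[0,0,0],[0,-2,0],1]
    - [[0,0,0],[-0.2,-5,0],1]
    - [[0,0,0],[-0.3,-9,0],1]
    - [[0,0,0],[-0.4,-13,0],1]
    - [[0,0,0],[-0.5,-17,0],1]
    - [[0,0,0],[-0.6,-21,0],1]
    - [[0,0,0],[-0.7,-25,0],1]
    - [[0,0,0],[-0.7,-29,0],1]
    - [[0,0,0],[-0.7,-33,0],1]
    - [[0,0,0],[-0.7,-36,0],1]
    - [[0,0,0],[-0.7,-37,0],1]
    - [[0,0,0],[-0.7,-37,0],1]

```text
time: 13.55
position: [574.5, -122.6, 258.2]
tool_rot: [-0.059, 0.998, -0.0, -0.002]
force: [-0.5, 0.3, -4.9]
opening: 24.1
```

```bash
python3 - <<'E'
from h import *
from cell import *
s=get_obs();print(s["position"],s["force"],s["opening"],s["dq"].max())
i=get_image("wrist"); np.savez("w9.npz",**i);cv2.imwrite(f"pics/w9.png",i["frame"][:,:,::-1])
E
```

```text
[ 574.52878793 -122.60769793  258.17093669] [-0.46786112  0.30912316 -4.88335112] 24.090160402099418 0.006519834243329207
```

View pics/w9.png

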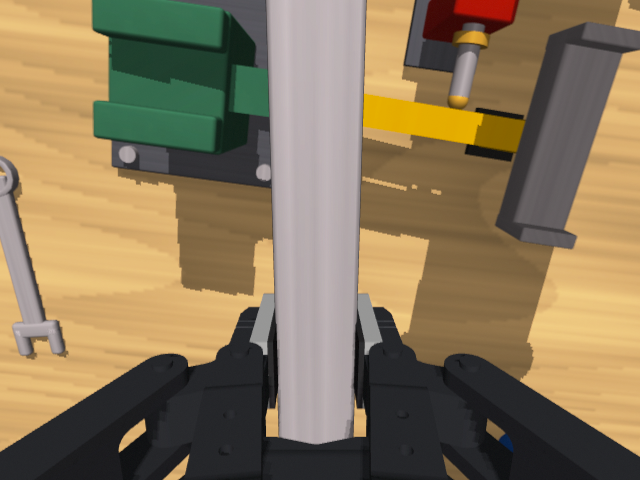

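```bash
python3 - <<'E'
import cv2
a=cv2.imread("pics/w9.png")
cv2.imwrite("pics/c9.png",cv2.resize(a[0:190,80:280],None,fx=3.9,fy=3.1,interpolation=cv2.INTER_CUBIC))
cv2.imwrite("pics/c9b.png",cv2.resize(a[0:260,400:640],None,fx=2.3,fy=2.3,interpolation=cv2.INTER_CUBIC))
E
```

```text
(no output)
```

View pics/c9.png

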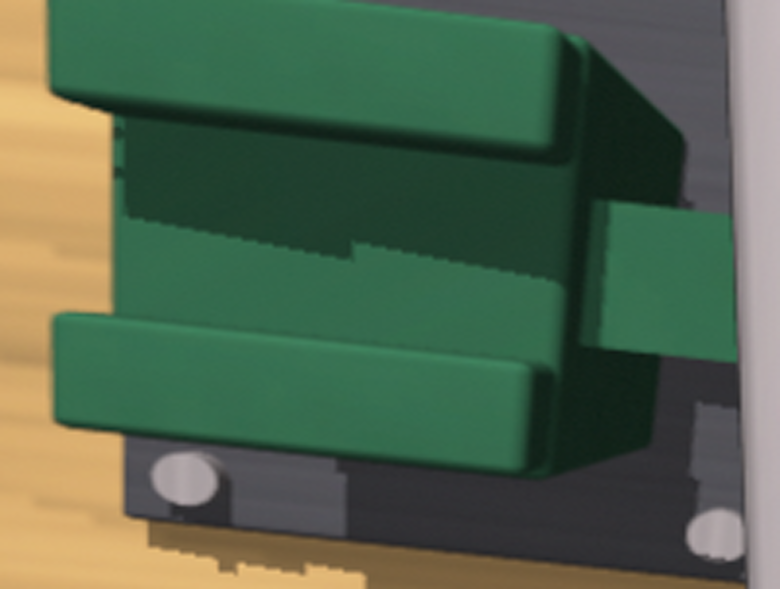

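View pics/c9b.png

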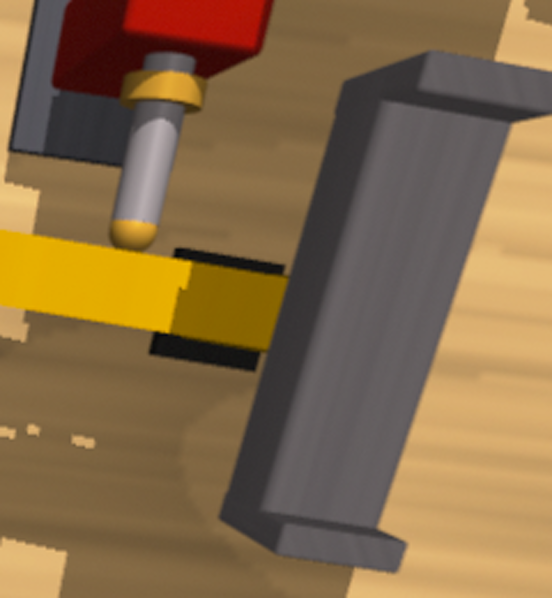

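```bash
python3 - <<'E'
from h import *
np.set_printoptions(precision=1,suppress=True)
d=load("w9.npz")
a=lambda pts,z:np.array([ray(d,p[0]/3.9+80-.4,p[1]/3.1-.35,z) for p in pts])
r=a([(53,313),(525,362),(55,424),(525,471),(50,92),(550,150)],116);print(r)
for i in (0,2,4): print(np.degrees(np.arctan2(*(r[i+1]-r[i])[:2])), )
b=lambda pts,z:np.array([ray(d,p[0]/2.3+400-.3,p[1]/2.3-.3,z) for p in pts])
print("head lips",b([(425,52),(278,555),(400,570),(285,522),(405,545)],112),"tip",b([(133,245)],63),"floor",b([(385,100),(510,125),(375,528),(262,513)],100))
s=d["extrinsics"];print(s)
E
```

```text
[[ 507.6 -236.8  116. ]
 [ 508.1 -178.7  116. ]
 [ 524.4 -237.   116. ]
 [ 524.8 -177.8  116. ]
 [ 476.1 -236.2  116. ]
 [ 477.2 -177.3  116. ]]
0.4889777819714581
0.38061684920275035
0.9986444849503248
head lips [[445.8 -10.3 112. ]
 [553.1 -13.3 112. ]
 [553.4  16.  112. ]
 [545.2 -13.6 112. ]
 [547.3  15.4 112. ]] tip [[486.4 -45.8  63. ]] floor [[452.9  -9.6 100. ]
 [454.5  18.9 100. ]
 [546.5  15.  100. ]
 [546.  -13.3 100. ]]
[[  -0.1   -1.    -0.3  502.5]
 [   1.    -0.1   -0.  -129.8]
 [  -0.    -0.3    1.   329.5]
 [   0.     0.     0.     1. ]]
```

```bash
python3 - <<'E'
from h import *
go([493.5,-103,255],-0.6)
E
```

```text
turn [-0.1 -0.2 97.4] shift cm [7.86 2.71 0.36]
```

jog_arm:
  plan:
    - [[0,0,4],[0.3,0.1,0],1]
    - [[0,0,10],[0.8,0.3,0],1]
    - [[0,0,17],[1.4,0.5,0],1]
    - [[0,0,24],[2.0,0.7,0],1]
    - [[0,0,31],[2.6,0.9,0],1]
    - [[0,0,38],[3.2,1.1,0],1]
    - [[0,0,45],[3.8,1.3,0],1]
    - [[0,0,52],[4.4,1.5,0],1]
    - [[0,0,59],[5,1.7,0],1]
    - [[0,0,66],[5.5,1.9,0],1]
    - [[0,0,72],[6,2,0],1]
    - [[0,0,72],[6,2,0],1]

```text
time: 14.8
position: [512.8, -105.6, 259.3]
tool_rot: [0.537, 0.843, 0.0, -0.001]
force: [-0.4, 0.7, -5.2]
opening: 24.3
```

```bash
python3 - <<'E'
from h import *
go([493.5,-103,230],-0.6)
E
```

```text
turn [-0.1 -0.1 25.6] shift cm [ 1.04 -1.63  2.93]
```

jog_arm:
  plan:
    - [[0,0,4],[0.2,-0.3,0],1]
    - [[0,0,10],[0.4,-0.6,0],1]
    - [[0,0,16],[0.7,-1.1,1],1]
    - [[0,0,22],[0.9,-1.5,2],1]
    - [[-0.1,-0.1,25.6],[1,-1.6,2.9],1]
    - [[-0.1,-0.1,25.6],[1,-1.6,2.9],1]
    - [[-0.1,-0.1,25.6],[1,-1.6,2.9],1]

```text
time: 15.5
position: [495.1, -104.8, 230.9]
tool_rot: [0.709, 0.705, 0.0, 0.001]
force: [-0.2, 0.3, -4.4]
opening: 23.7
```

```bash
python3 - <<'E'
from h import *
from cell import *
s=get_obs();print(s["position"],s["force"],s["opening"],s["q"])
for n in("wrist","scene","top"):
    i=get_image(n); np.savez(n[0]+"10.npz",**i);f=i["frame"][:,:,::-1]
    if n=="scene": f=cv2.resize(f[150:300,240:420],None,fx=4.2,fy=4,interpolation=cv2.INTER_CUBIC)
    if n=="top": f=cv2.resize(f[185:345,270:420],None,fx=3.7,fy=3.7,interpolation=cv2.INTER_CUBIC)
    cv2.imwrite(f"pics/{n}10.png",f)
go([493.5,-103,230],-0.6)
E
```

```text
[ 495.07445561 -104.77488071  230.884983  ] [-0.20565224  0.26635301 -4.41804489] 23.71561933157767 [-0.34393615  0.3505536   0.5807266   1.98730368 -0.24797447  0.87104236
  0.36289323]
turn [0.2 0.1 0.1] shift cm [ 0.25 -0.19  0.14]
```

View pics/wrist10.png

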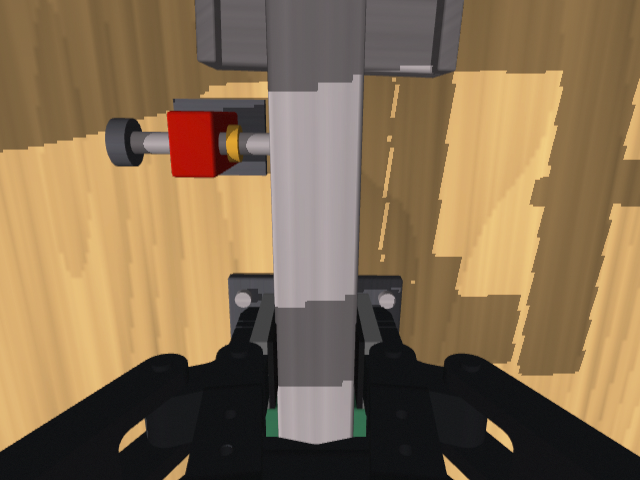

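View pics/scene10.png

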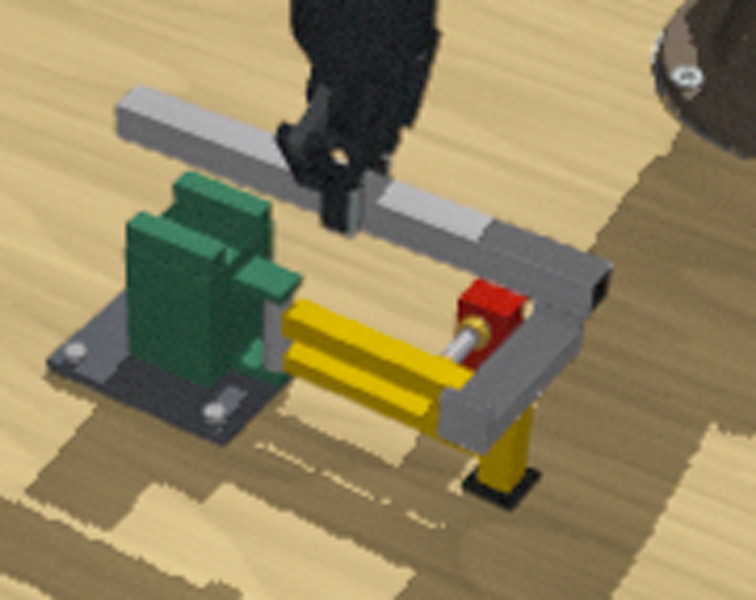

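View pics/top10.png

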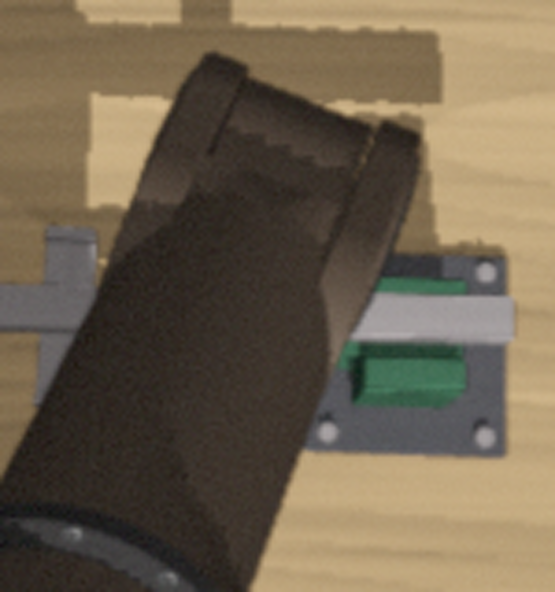

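```bash
python3 - <<'E'
import cv2
a=cv2.imread("pics/wrist10.png")
cv2.imwrite("pics/c10.png",cv2.resize(a[260:450,210:420],None,fx=3.6,fy=3,interpolation=cv2.INTER_CUBIC))
a=cv2.imread("pics/top10.png")
cv2.imwrite("pics/c10t.png",cv2.resize(a[230:460,300:555],None,fx=2.5,fy=2.5,interpolation=cv2.INTER_CUBIC))
E
```

```text
(no output)
```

View pics/c10.png

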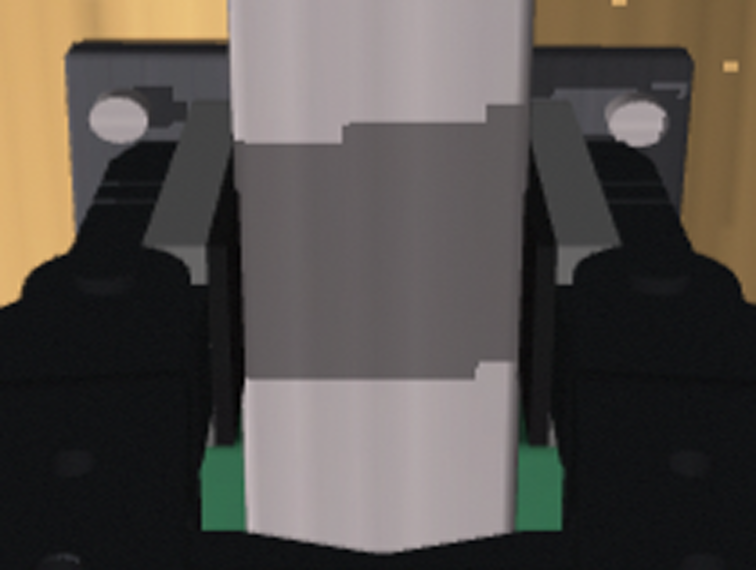

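View pics/c10t.png

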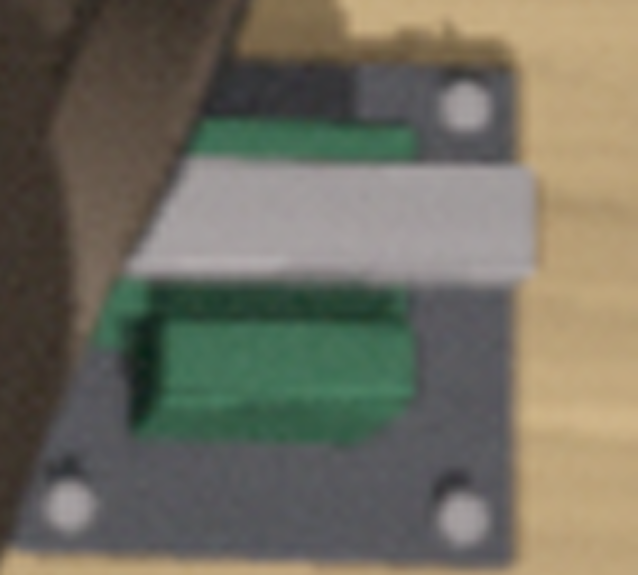

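```bash
python3 - <<'E'
from h import *
np.set_printoptions(precision=1,suppress=True)
d=load("w10.npz")
a=lambda pts,z:np.array([ray(d,p[0]/3.6+210-.4,p[1]/3-.35+260,z) for p in pts])
print("plate",a([(66,60),(692,60)],10).mean(0),"screws",a([(118,118),(638,122)],14).mean(0),"lug",a([(202,500),(562,500)],75).mean(0),a([(202,500),(562,500)],75))
for v in (20,520):
  e=a([(229,v),(536,v)] if v==20 else [(246,v),(513,v)],185);print("tube",e,e.mean(0))
print("lips",[ray(d,u,v,112) for u,v in((197,30),(461,30))])
t=load("t10.npz")
b=lambda pts,z:np.array([ray(t,(p[0]/2.5+300)/3.7+270-.4,(p[1]/2.5+230)/3.7+185-.4,z) for p in pts])
print("top: tube end",b([(535,168),(535,262),(200,158),(150,262)],185.5))
print(d["extrinsics"][:3,3])
E
```

```text
plate [ 493.3 -149.3   10. ] screws [ 493.  -163.6   14. ] lug [ 493.3 -224.4   75. ] [[ 461.2 -224.2   75. ]
 [ 525.5 -224.7   75. ]]
tube [[481.7 -74.7 185. ]
 [506.7 -74.8 185. ]] [494.2 -74.8 185. ]
tube [[ 481.2 -133.7  185. ]
 [ 505.9 -133.9  185. ]] [ 493.5 -133.8  185. ]
lips [array([446.3,   1.4, 112. ]), array([554.1,   0.7, 112. ])]
top: tube end [[ 507.3 -258.1  185.5]
 [ 485.9 -257.8  185.5]
 [ 508.3 -182.2  185.5]
 [ 484.5 -170.9  185.5]]
[494.3 -32.  301.9]
```

The tube axis lies within about 1 mm of the cradle axis in both views. I'll shift 0.7 mm towards −x and lower to just above the cheeks.

jog_arm:
  plan:
    - [[0.2,0.1,0],[0,-0.07,1],1]
    - [[0.2,0.1,0],[0,-0.07,2],1]
    - [[0.2,0.1,0],[0,-0.07,3],1]
    - [[0.2,0.1,0],[0,-0.07,3.8],1]
    - [[0.2,0.1,0],[0,-0.07,3.8],1]
    - [[0.2,0.1,0],[0,-0.07,3.8],1]

```text
time: 16.25
position: [494.1, -105.9, 192.7]
tool_rot: [0.711, 0.703, -0.001, -0.001]
force: [1.0, 0.2, -5.2]
opening: 23.9
```

```bash
python3 - <<'E'
from h import *
from cell import *
for k in range(2):
  s=get_obs();print(s["position"],s["force"],s["opening"])
for n in("scene","top"):
    i=get_image(n); np.savez(n[0]+"11.npz",**i);f=i["frame"][:,:,::-1]
    if n=="scene": f=cv2.resize(f[170:260,250:350],None,fx=7,fy=6.5,interpolation=cv2.INTER_CUBIC)
    if n=="top": f=cv2.resize(f[240:320,345:420],None,fx=7.4,fy=7.4,interpolation=cv2.INTER_CUBIC)
    cv2.imwrite(f"pics/{n}11.png",f)
go([493.5,-103,230],-0.6)
E
```

```text
[ 494.1359017  -105.85509625  192.65321104] [ 1.01489141  0.16768273 -5.21583965] 23.942394981678316
[ 494.1359017  -105.85509625  192.65321104] [ 1.01489141  0.16768273 -5.21583965] 23.942394981678316
turn [-0.1 -0.  -0.1] shift cm [ 0.29 -0.1  -3.68]
```

View pics/scene11.png

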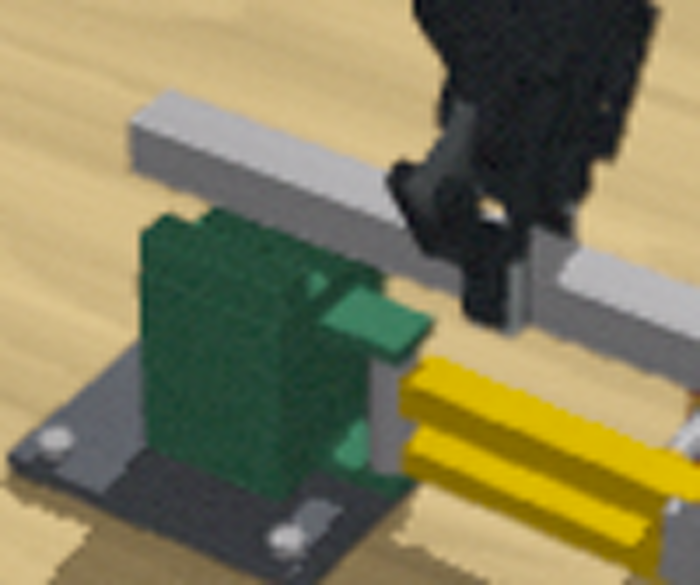

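View pics/top11.png

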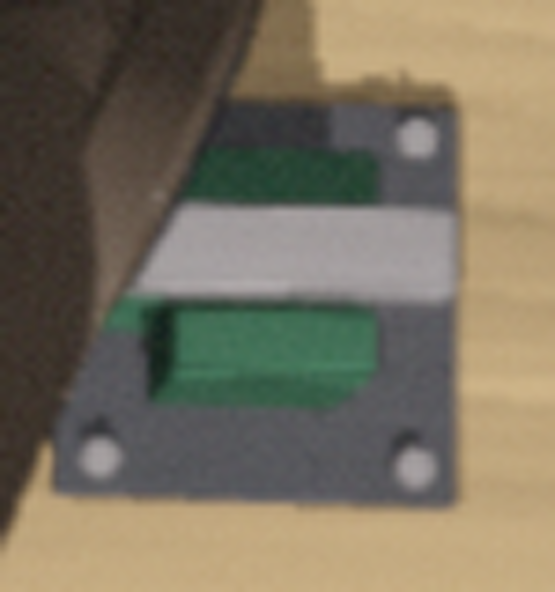

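In the top view, 16.3 mm of the far cheek is visible against 16.6 mm expected for a centred tube. I'll lower gently while watching the force.

jog_arm:
  plan:
    - [[0,0,0],[0,0,0.4],1]
    - [[0,0,0],[0,0,0.8],1]
    - [[0,0,0],[0,0,1.1],1]
    - [[0,0,0],[0,0,1.4],1]
    - [[0,0,0],[0,0,1.4],1]

```text
time: 16.85
position: [494.0, -105.6, 178.4]
tool_rot: [0.711, 0.703, -0.001, -0.001]
force: [0.5, 0.9, -5.0]
opening: 24.1
```

jog_arm:
  plan:
    - [[0,0,0],[0,0,0.15],1]
    - [[0,0,0],[0,0,0.3],1]
    - [[0,0,0],[0,0,0.45],1]
    - [[0,0,0],[0,0,0.55],1]
    - [[0,0,0],[0,0,0.55],1]

```text
time: 17.35
position: [494.1, -105.7, 173.2]
tool_rot: [0.711, 0.703, -0.0, -0.001]
force: [-0.1, -0.4, -5.1]
opening: 23.8
```

Underside is at about 103 mm. I'll creep down.

jog_arm:
  plan:
    - [[0,0,0],[0,0,0.07],1]
    - [[0,0,0],[0,0,0.14],1]
    - [[0,0,0],[0,0,0.2],1]
    - [[0,0,0],[0,0,0.2],1]

```text
time: 17.75
position: [494.1, -105.7, 171.3]
tool_rot: [0.711, 0.703, -0.0, -0.001]
force: [0.5, -0.1, -5.3]
opening: 23.9
```

jog_arm:
  plan:
    - [[0,0,0],[0,0,0.05],1]
    - [[0,0,0],[0,0,0.1],1]
    - [[0,0,0],[0,0,0.1],1]

```text
time: 18.05
position: [494.2, -105.7, 170.4]
tool_rot: [0.711, 0.703, -0.0, -0.001]
force: [0.5, 0.5, -4.3]
opening: 24.1
```

jog_arm:
  plan:
    - [[0,0,0],[0,0,0.05],1]
    - [[0,0,0],[0,0,0.1],1]
    - [[0,0,0],[0,0,0.1],1]

```text
time: 18.35
position: [494.4, -105.8, 170.4]
tool_rot: [0.711, 0.703, 0.0, -0.001]
force: [-3.8, 2.0, 11.2]
opening: 24.0
```

```bash
python3 - <<'E'
from h import *
from cell import *
s=get_obs();print(s["position"],s["force"],s["wrist_torque"])
for n in("scene","top"):
    i=get_image(n); f=i["frame"][:,:,::-1]
    if n=="scene": f=cv2.resize(f[170:280,250:400],None,fx=5,fy=5,interpolation=cv2.INTER_CUBIC)
    if n=="top": f=cv2.resize(f[240:320,345:420],None,fx=7.4,fy=7.4,interpolation=cv2.INTER_CUBIC)
    cv2.imwrite(f"pics/{n}12.png",f)
E
```

```text
[ 494.35838274 -105.75291631  170.36324151] [-3.76562514  1.96533502 11.17784206] [ 0.23169154  0.95578981 -0.09056942]
```

View pics/scene12.png

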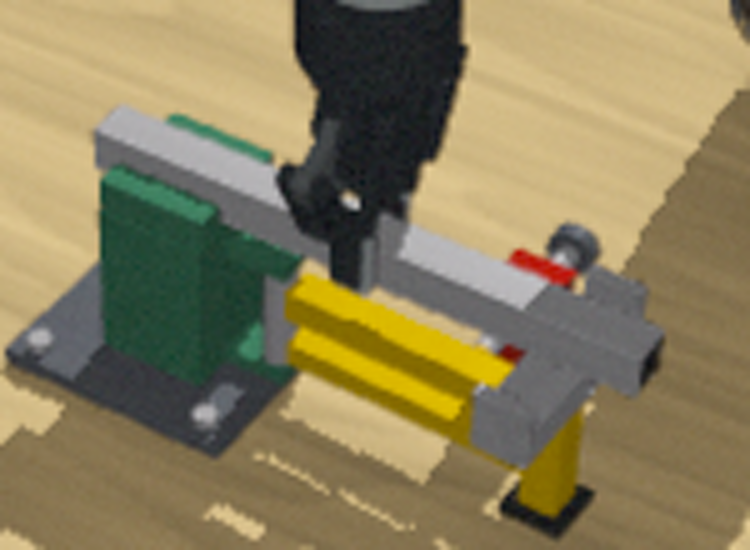

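View pics/top12.png

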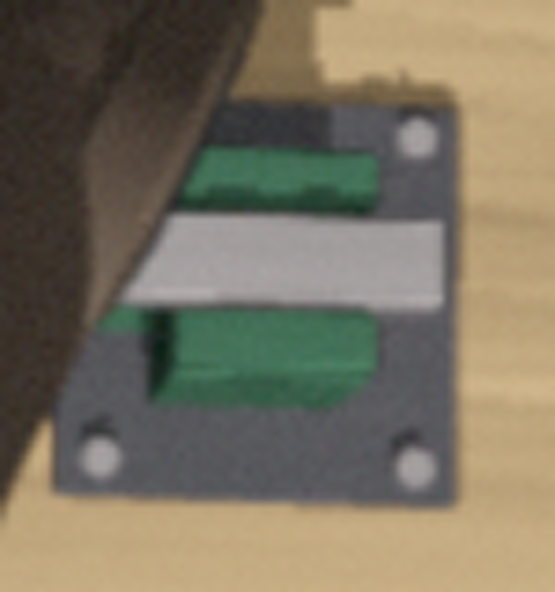

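The tube is down in the channel and carrying its weight (+16 N change). I'll ease off and release.

jog_arm:
  plan:
    - [[0,0,0],[0,0,-0.05],1]
    - [[0,0,0],[0,0,-0.07],1]
    - [[0,0,0],[0,0,-0.07],0.8]
    - [[0,0,0],[0,0,-0.07],0.6]
    - [[0,0,0],[0,0,-0.07],0.4]
    - [[0,0,0],[0,0,-0.07],0.2]
    - [[0,0,0],[0,0,-0.07],0]
    - [[0,0,0],[0,0,-0.07],0]
    - [[0,0,0],[0,0,-0.07],0]

```text
time: 19.35
position: [494.2, -105.7, 170.1]
tool_rot: [0.711, 0.703, -0.0, -0.001]
force: [0.3, -0.5, -0.5]
opening: 85.0
```

jog_arm:
  plan:
    - [[0,0,0],[0,0,-1],0]
    - [[0,0,0],[0,0,-3],0]
    - [[0,0,0],[0,0,-6],0]
    - [[0,0,0],[0,0,-10],0]
    - [[0,0,0],[0,0,-14],0]
    - [[0,0,0],[0,0,-14],0]

```text
time: 19.95
position: [496.4, -106.9, 315.7]
tool_rot: [0.712, 0.703, 0.003, 0.003]
force: [-0.3, -0.4, 0.3]
opening: 85.0
```

```bash
python3 - <<'E'
from h import *
from cell import *
s=get_obs();print(s["position"],s["force"],s["opening"])
for n in("scene","wrist"):
    i=get_image(n); f=i["frame"][:,:,::-1]
    if n=="scene": f=cv2.resize(f[170:280,250:400],None,fx=5,fy=5,interpolation=cv2.INTER_CUBIC)
    cv2.imwrite(f"pics/{n}13.png",f)
go([440,120,320],30)
E
```

```text
[ 496.41652058 -106.89012826  315.67050419] [-0.25590898 -0.35810939  0.28296408] 84.96615203345446
turn [  0.1  -0.  -30.7] shift cm [22.52 -5.74 -0.84]
```

View pics/scene13.png

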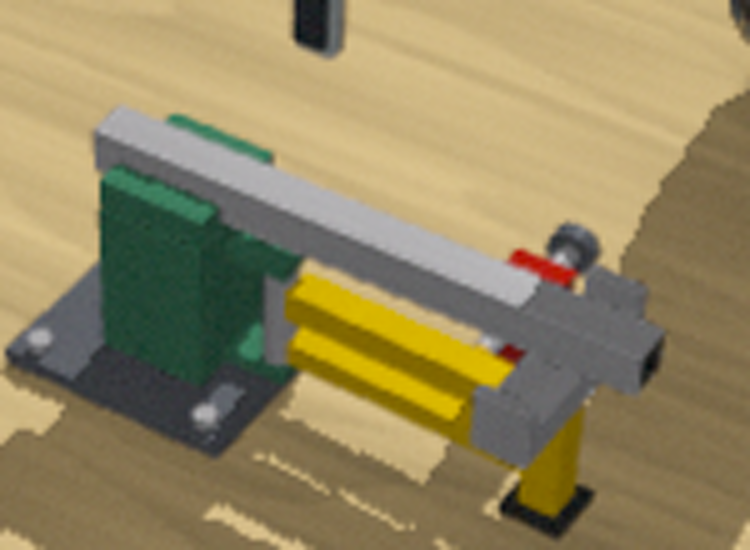

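View pics/wrist13.png

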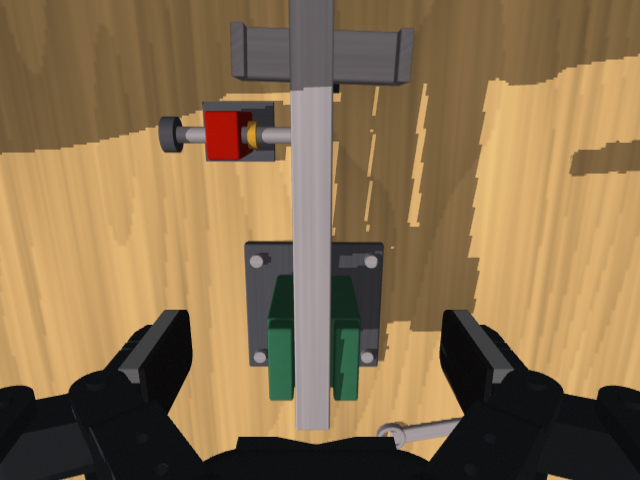

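The tube is lying in the channel and across the head. I'll move the arm clear for a final top view.

jog_arm:
  plan:
    - [[0,0,-8],[4,-1,-0.8],0]
    - [[0,0,-16],[9,-2,-0.8],0]
    - [[0,0,-24],[14,-3,-0.8],0]
    - [[0,0,-30],[18,-4,-0.8],0]
    - [[0,0,-30],[22,-5,-0.8],0]
    - [[0,0,-30],[26,-6,-0.8],0]
    - [[0,0,-30],[30,-6,-0.8],0]
    - [[0,0,-30],[34,-6,-0.8],0]
    - [[0,0,-30],[34,-6,-0.8],0]
    - [[0,0,-30],[34,-6,-0.8],0]

```text
time: 21.05
position: [437.7, 235.3, 317.1]
tool_rot: [0.504, 0.864, -0.002, -0.001]
force: [0.4, -1.0, -0.1]
opening: 85.5
```

```bash
python3 - <<'E'
from h import *
from cell import *
i=get_image("top"); np.savez("t14.npz",**i); f=i["frame"][:,:,::-1]
cv2.imwrite("pics/top14f.png",f)
cv2.imwrite("pics/top14.png",cv2.resize(f[220:320,270:420],None,fx=5,fy=5,interpolation=cv2.INTER_CUBIC))
E
```

```text
(no output)
```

View pics/top14.png

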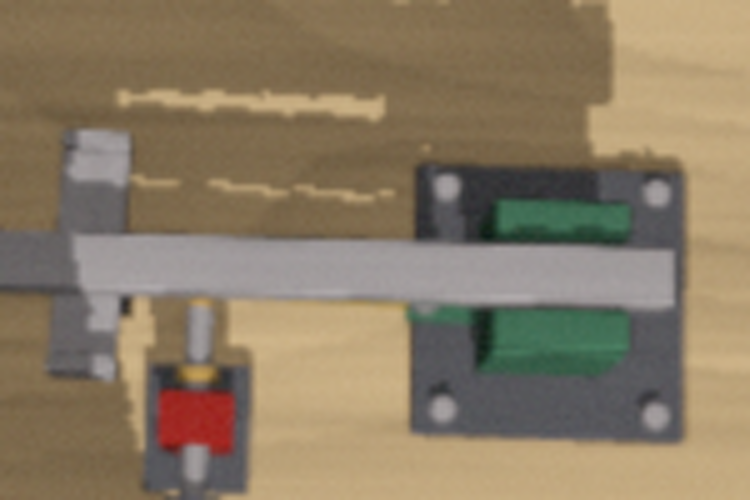

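View pics/top14f.png

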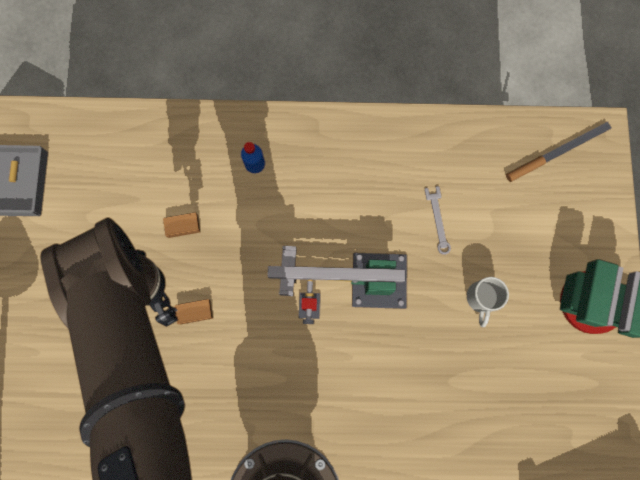

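```bash
python3 - <<'E'
import cv2,numpy as np
from h import *
t=load("t14.npz");f=t["frame"]
c=cv2.resize(f[220:320,250:420,::-1],None,fx=4.7,fy=4.7,interpolation=cv2.INTER_CUBIC);cv2.imwrite("pics/top14c.png",c)
o=cv2.resize(load("t6.npz")["frame"][220:320,250:420,::-1],None,fx=4.7,fy=4.7,interpolation=cv2.INTER_CUBIC)
cv2.imwrite("pics/cmp.png",np.vstack([c,o])[:, :400][:800])
E
python3 - <<'E'
import cv2
a=cv2.imread("pics/cmp.png");h=a.shape[0]//2
cv2.imwrite("pics/cmp2.png",cv2.hconcat([a[:h],a[h:]]))
E
```

```text
(no output)
```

View pics/cmp2.png

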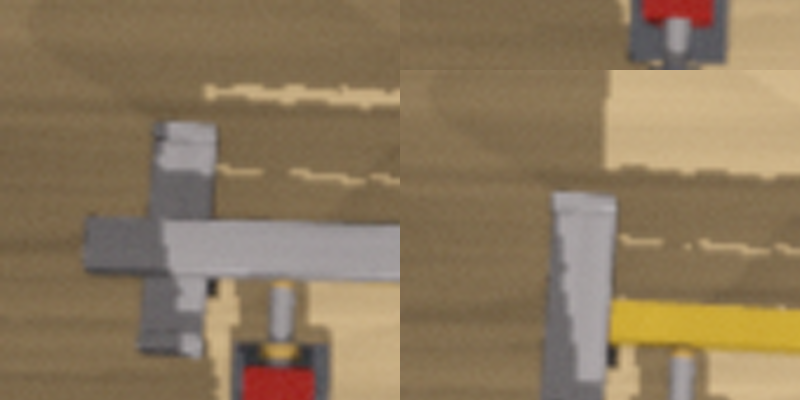

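```bash
python3 - <<'E'
from h import *
t=load("t14.npz")
print(ray(t,84/4.7+250-.4,220+245/4.7-.4,125),ray(t,404.4,220+278/5-.4,125))
from cell import *
s=get_obs();print(s["time"],s["force"]);print(hand_in())
E
```

```text
[495.88579057  41.42181593 125.        ] [ 493.11259891 -258.03197404  125.        ]
21.1 [0.04766294 0.13438124 0.15102189]
the job is handed in; nothing more can be done
None
```

The job is done and handed in at 21.1 s: the leg is out on its stop, and the tube lies in the cradle and across the leg's head.

- **Leg:** I pushed it out by the outer face of its lip. At the stop the force rose to about 7.7 N sideways (9 N in all) without the tool moving. In the last top view the head's corner is within about a pixel of where it was before the tube was laid, so the leg still appears to be on the screw.
- **Tube:** I picked it up at its middle, turned it and lowered it into the channel until it took its own weight. It was then pressed down by about 16 N before I eased off and released it.
- **Tube position:** In the last top view it runs from y = 41 to −258 mm. Its middle is at −108 mm, and halfway between the supports is about −106 mm. It lies inside the channel at the cradle and between the lips at the head.
- **Everything else:** The bottle, wrench and mug look unmoved in the last top view. The arm ended well clear of everything.
- **Disagreements:** The top and wrist cameras disagreed by up to about 5 mm on the tube and 2 mm on the cradle. For the final lowering I settled the position from the cheek visible beside the tube, and that fit was good.

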